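# Sort washed dough-sheeter guides by hand

### The job

Put away the washed dough-sheeter parts: both left-hand guides into the blue tray, both right-hand guides into the yellow tray and the red clamp knob into the green dish. A guide is left-hand if, seen from above with its foot at the far end of the bar, the foot points left. Each part must end up let go and lying flat on the floor of its tray, not on a rim or on another part, fin or knob head up; leave the jar and the cup where they stand.

Things in the scene. Friction and masses are not known exactly. Their poses are not given: they have to be found in the camera images.
- left_guide_a: Left-hand guide (one of two), loose, 110 g: orange L plate 10 mm thick. Bar 84 (x) x 24 mm (y), centred on the origin; foot 24 mm wide at its +x end reaches y = +38 mm: with the foot at the bar's far end, seen from above, it points left. Black grip fin 60 (x) x 12 mm (y) stands over the bar's middle, 10 to 52 mm up. Origin: bar's underside, below the fin's middle; z up.
- left_guide_b: Left-hand guide (one of two), loose, 110 g: orange L plate 10 mm thick. Bar 84 (x) x 24 mm (y), centred on the origin; foot 24 mm wide at its +x end reaches y = +38 mm: with the foot at the bar's far end, seen from above, it points left. Black grip fin 60 (x) x 12 mm (y) stands over the bar's middle, 10 to 52 mm up. Origin: bar's underside, below the fin's middle; z up.
- right_guide_a: Right-hand guide (one of two), loose, 110 g: orange L plate 10 mm thick. Bar 84 (x) x 24 mm (y), centred on the origin; foot 24 mm wide at its +x end reaches y = -38 mm: with the foot at the bar's far end, seen from above, it points right. Black grip fin 60 (x) x 12 mm (y) stands over the bar's middle, 10 to 52 mm up. Origin: bar's underside, below the fin's middle; z up.
- right_guide_b: Right-hand guide (one of two), loose, 110 g: orange L plate 10 mm thick. Bar 84 (x) x 24 mm (y), centred on the origin; foot 24 mm wide at its +x end reaches y = -38 mm: with the foot at the bar's far end, seen from above, it points right. Black grip fin 60 (x) x 12 mm (y) stands over the bar's middle, 10 to 52 mm up. Origin: bar's underside, below the fin's middle; z up.
- clamp_knob: Round clamp knob standing upright: steel base disc 48 mm in diameter and 12 mm high, on it a red plastic head 34 mm in diameter from 12 to 52 mm height. Origin: centre of its underside; z up. About 120 g, loose.
- blue_tray: Blue open tray, fixed to the bench, for the left-hand guides: 130 mm (its x) by 160 mm (its y) outside, 18 mm high overall, walls and floor 4 mm thick (inside 122 x 152 mm, floor top 4 mm above the bench). Holds two guides flat side by side. Origin: centre of its underside; z up.
- yellow_tray: Yellow open tray, fixed to the bench, for the right-hand guides: 130 mm (its x) by 160 mm (its y) outside, 18 mm high overall, walls and floor 4 mm thick (inside 122 x 152 mm, floor top 4 mm above the bench). Holds two guides flat side by side. Origin: centre of its underside; z up.
- green_dish: Green open square dish, fixed to the bench, for the clamp knob: 100 x 100 mm outside, 18 mm high overall, walls and floor 4 mm thick (inside 92 x 92 mm). Origin: centre of its underside; z up.
- sprinkle_jar: Bystander, not to be moved: closed amber jar with a red cap, 60 mm in diameter, 105 mm high, standing loose. Origin: centre of its underside.
- measuring_cup: Bystander, not to be moved: open white cup, 72 mm in diameter at the rim, 85 mm high, standing loose. Origin: centre of its underside.
There are look-alikes about, which are no part of the job. Several things have the shape of the yellow_tray; the one meant has the colours described above.

How it is judged:
By the outcome, as a careful person would: the job done as asked, in the order asked, and still so for the second after the job is handed in, with the robot touching nothing.
It also fails if it takes over 112 s, if anything falls off the work surface, if the arm or the gripper's body presses on something with over 40 N, if the wrist force passes 120 N, or if a joint passes its speed limit or range.

### The arm

A 7-joint arm with a two-finger parallel gripper is mounted at the origin on the work surface. World frame = base frame: x ahead of the robot, y to its left, z up, the work surface at z = 0. Lengths are in mm, angles in rad, forces in N, time in s.
With the tool pointing down it reaches from about 400 to 875 mm from the base axis. Payload 4.4 kg.
Tool frame: the origin (TCP) lies at the very end of the fingers, on their centre line; the grasp point (between the pads) lies 19 mm behind it; z points along the fingers, y is the line along which they close (so a half turn about z gives the same grasp; the last joint's range is limited). The gripper opens to 85 mm and grips with 20 to 120 N. Pads are 22 mm wide; open, the fingers measure 114 mm over their backs; the gripper's body (76 mm by 85 mm) begins 54 mm behind the grasp point. The pads swing forward as they close: fully open they stand 13 mm farther back than shut.
Start: joints at [-1.376, 0.628, 0.038, 1.517, -0.027, 0.996, -0.02], TCP at [167.58, 628.04, 231.313] pointing down, gripper open.
Joint ranges: [-3.06, 3.06], [-0.37, 2.12], [-1.25, 1.32], [0.18, 2.47], [-1.1, 4.24], [0.23, 1.98], [-2.94, 2.94]. Speed limits (rad/s): [2.57, 2.57, 3.14, 3.14, 3.14, 3.14, 3.14].

### API

Orientations are given as [roll, pitch, yaw] about the fixed x, y, z axes, in that order (R = Rz(yaw) Ry(pitch) Rx(roll)).
In Python, from cell import read_state, get_image, camera_info, finish_job gives the robot as it stands.
- The arm moves only by the tool play_rows, never from a script. Its argument "deltas" is one flat list of numbers, 7 for each row, row after row: the shift along the tool's x, y, z in mm, then the turn, a rotation vector about the tool's x, y, z in rad, then the opening, from 0 (shut) to 1 (fully open). In form: [dx, dy, dz, ax, ay, az, grip, dx, dy, dz, ax, ay, az, grip, ...]. A call has 1 to 10 rows; each row is the pose to reach, as a shift and turn from the pose commanded when the call began, along the tool's axes at that moment; what a row does not reach only later rows make up. A row lasts 1/8 s, in which the tool goes at most 62.5 mm and 10.7 degrees, less where a joint would pass 70% of its speed; a pose out of reach is approached as far as the arm can. A call with a gripper value outside its range is refused whole. The fingers move at their own pace and stop on an object; the grip force is fixed at half the most. Time passes only in rows, so rows that repeat a pose let the fingers close. It gives the time, the measured TCP pose, the force, the opening and the grip force at its end, in the units of the state.
- read_state(): the state, without advancing time (a new reading comes with each control period).
- get_image(name): name is "scene" or "top" or "wrist"; returns the picture (420x560x3 uint8, red, green, blue); there is no depth.
- camera_info(name): a dict with "fx", "fy", "cx", "cy" (pixels), "T" (4x4, takes a point from camera to world coordinates). Camera axes: x right, y down, z forward; pixel columns grow to the right and rows downward; lengths in mm; the calibration is good to about 2 mm. A picture is of the moment at which its call begins: read the wrist's pose just before it. camera_info takes no time and is no camera call; for the wrist camera it gives the pose at the moment of the call.
- finish_job(): hands the job in; it is judged then, once.
The state is a dict: "clock": time; "qpos": joint angles; "qd": joint speeds; "tau": joint torques, N m; "eef_pos": TCP position; "tool_rot": TCP orientation; "force": force on the tool from outside, world axes, zero at the start; "torque": the same for the moment, N m; "width": finger opening in mm; "gripper_force": force on a finger pad.
Only numpy, scipy, OpenCV 4.12 (cv2) and the standard library are available. Lean on these libraries where they do the work, as an engineer would, in place of code of your own. Each camera call takes 0.05 s, during which the arm holds its last target. There are 200 camera calls.

## Working session

There is one attempt and no reset: what is moved stays moved. The work goes in short steps, Python scripts to look and compute and a tool call to move; the robot and the scene stay as the last step left them, time stands still between calls to the robot, and variables do not carry over. Pictures are saved under pics/ and viewed, at most 14 in all, crops included, and the job is handed in when it is done.

Besides the shell and the picture viewer there is one more tool, called after "Request:" as name(argument=value, ...) on one line, values as JSON. play_rows: Moves the arm, as the interface text tells. Its arguments: {"type":"object","properties":{"deltas":{"type":"array"}},"required":["deltas"]}

```bash
mkdir -p pics
python3 - <<'E'
from cell import *
import cv2
for n in ("top","scene"):
    cv2.imwrite(f"pics/{n}0.png",cv2.resize(get_image(n)[:,:,::-1],(784,588),interpolation=cv2.INTER_CUBIC))
    print(n,camera_info(n))
s=read_state();print(s)
E
```

```text
top {'fx': 407.0816606123513, 'fy': 407.0816606123513, 'cx': 280.55154173224406, 'cy': 208.6443214910777, 'T': array([[-5.20480092e-03, -9.93622698e-01,  1.12635894e-01,
         2.73221713e+02],
       [-9.99889052e-01,  6.74326274e-03,  1.32820490e-02,
        -2.84734608e+01],
       [-1.39568788e-02, -1.12554266e-01, -9.93547554e-01,
         1.28237365e+03],
       [ 0.00000000e+00,  0.00000000e+00,  0.00000000e+00,
         1.00000000e+00]])}
scene {'fx': 472.36570004678, 'fy': 472.36570004678, 'cx': 278.87291357220846, 'cy': 209.4867845937296, 'T': array([[ 7.23576145e-01,  3.99673625e-01, -5.62759767e-01,
         1.15622871e+03],
       [ 6.89927023e-01, -4.43508747e-01,  5.72101997e-01,
        -7.69407339e+02],
       [-2.09348000e-02, -8.02222528e-01, -5.96657983e-01,
         8.15743422e+02],
       [ 0.00000000e+00,  0.00000000e+00,  0.00000000e+00,
         1.00000000e+00]])}
{'clock': 0.1, 'qpos': array([-1.37584466,  0.62927593,  0.03840609,  1.51825713, -0.02699529,
        0.99630547, -0.0199939 ]), 'qd': array([-0.00085885, -0.00232255, -0.00057242, -0.0003681 , -0.00036939,
       -0.00170739, -0.00110567]), 'tau': array([ 3.29938666e-03, -5.64535975e+01,  1.23093098e+00, -1.93970758e+01,
        1.14341994e-02,  5.43179151e-03,  1.62899590e-05]), 'eef_pos': array([167.38013496, 627.5008904 , 230.46936717]), 'tool_rot': array([-3.13986339e+00, -2.90510886e-07,  2.88088117e+00]), 'force': array([-0.02638626, -0.97163065,  0.05550764]), 'torque': array([ 0.01748183, -0.00783354,  0.03466524]), 'gripper_force': 0.0, 'width': 85.24905505313345}
```

View pics/top0.png

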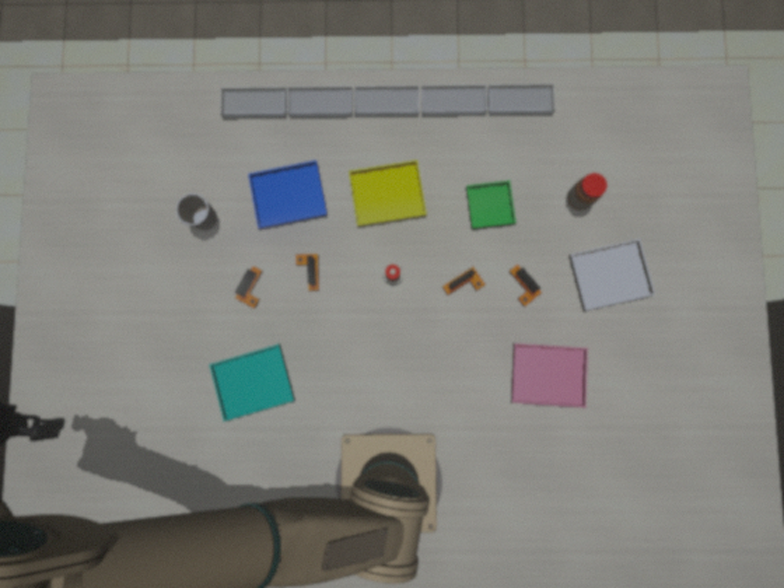

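View pics/scene0.png

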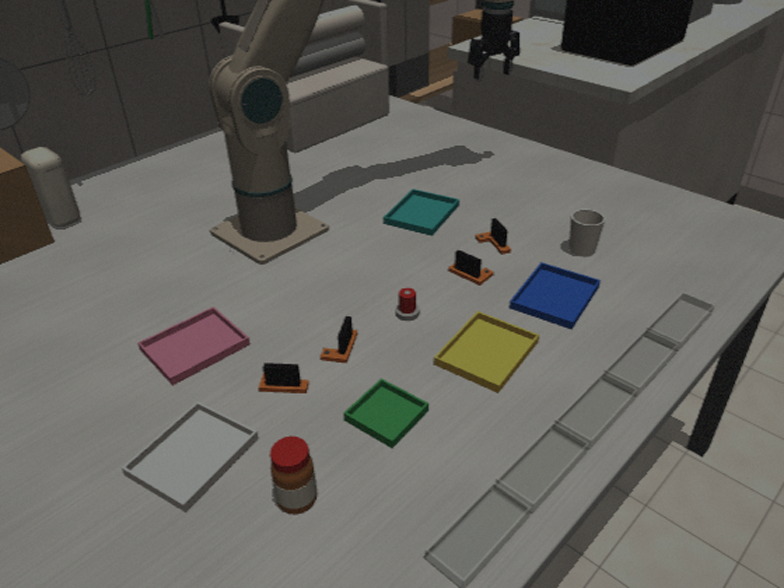

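The top picture shows blue tray at (288,195), yellow tray at (388,194) and green dish at (490,205). The guides are at (249,287), (310,272), (464,281) and (526,284), and the knob is at (393,273). Tray look-alikes in other colours are teal (253,382), white (610,276) and pink (549,375); yellow (388,194) is the only one that fits the description. I'll use one enlarged crop to confirm this and read the handedness.

Run:
```python
from cell import *
import cv2,numpy as np
im=get_image("top")[:,:,::-1]
a=im[105:225,160:290];b=im[105:225,260+0:390]
c=np.hstack([cv2.resize(x,None,fx=3,fy=4.0*0.75,interpolation=cv2.INTER_CUBIC) for x in (a,b)])
cv2.imwrite("pics/crop1.png",c);print(c.shape)
```

```text
(360, 780, 3)
```

View pics/crop1.png

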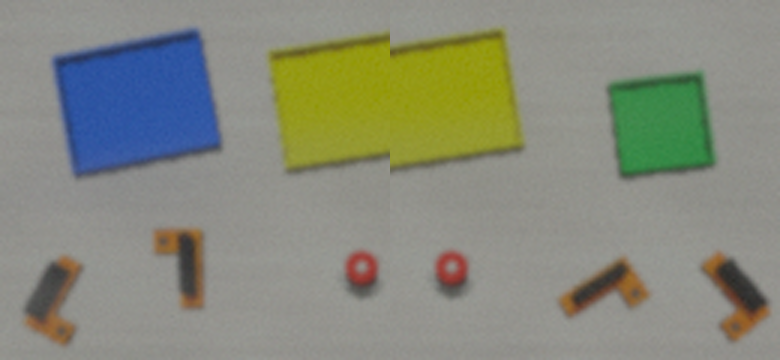

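The crop shows the yellow tray and four guides. Walking along each bar towards its foot, guides 1 (crop 50,300) and 2 (185,270) have the foot on the left. Guides 3 (600,285) and 4 (740,295) have it on the right. The yellow tray is confirmed by its colour.

```bash
cat > h.py <<'E'
from cell import *
import cv2,numpy as np
from scipy.spatial.transform import Rotation as R
def p2w(c,u,v,z):
    T=c["T"];d=T[:3,:3]@[(u-c["cx"])/c["fx"],(v-c["cy"])/c["fy"],1];o=T[:3,3]
    return (o+d*(z-o[2])/d[2])[:2]
def go(x,y,z,yaw):
    "tool-axis deltas to a tool-down pose (mm, deg); the shorter half-turn choice"
    s=read_state();M=R.from_euler('xyz',s["tool_rot"])
    d=M.inv().apply(np.array([x,y,z])-s["eef_pos"])
    out=[]
    for k in (0,180):
        G=R.from_euler('xyz',[np.pi,0,np.radians(yaw+k)]);out.append((M.inv()*G).as_rotvec())
    out.sort(key=np.linalg.norm)
    print("d",d.round(1),"turn",out[0].round(3),"alt",out[1].round(3),"q7",s["qpos"][6].round(2),"t",s["clock"])
E
python3 - <<'E'
from h import *
im=get_image("top");c=camera_info("top");hsv=cv2.cvtColor(im,cv2.COLOR_RGB2HSV)
for n,lo,hi in (("blue",105,130),("yellow",24,36),("green",50,75)):
    m=cv2.inRange(hsv,(lo,90,40),(hi,255,255))
    f=max(cv2.findContours(m,0,2)[0],key=cv2.contourArea)
    w=np.array([p2w(c,u,v,18) for u,v in f[:,0,:]],np.float32)
    r=cv2.minAreaRect(w);print(n,r)
def cr(x,y): return (160+x/3 if x<390 else 260+(x-390)/3, 105+y/3)
for n,pts in dict(g1=[(70,265),(38,318)],g2=[(192,235),(192,303)],g3=[(568,305),(625,265)],g4=[(716,260),(760,310)]).items():
    w=[p2w(c,*cr(*p),10) for p in pts];d=w[1]-w[0]
    print(n,np.mean(w,0).round(),np.degrees(np.arctan2(d[1],d[0])).round(),np.linalg.norm(d).round())
print("knob",p2w(c,*cr(361,268),52))
print(camera_info("wrist"))
go(540,140,330,180)
E
```

```text
blue ((643.9131469726562, 228.79612731933594), (130.5255584716797, 159.08131408691406), 11.121219635009766)
yellow ((644.895751953125, 0.6218643188476562), (131.59893798828125, 159.83444213867188), 8.669210433959961)
green ((614.9075317382812, -233.81138610839844), (97.79493713378906, 97.67961883544922), 5.977497577667236)
g1 [440. 313.] 150.0 65.0
g2 [463. 167.] -179.0 72.0
g3 [ 444. -164.] -55.0 74.0
g4 [ 443. -312.] -140.0 69.0
knob [456.69865995 -11.58791173]
{'fx': 352.37101361536384, 'fy': 352.37101361536384, 'cx': 283.7087696598669, 'cy': 208.4180463574111, 'T': array([[ 2.56972101e-01,  9.12841599e-01,  3.17309871e-01,
         8.51255946e+01],
       [ 9.66417804e-01, -2.42249004e-01, -8.57440881e-02,
         6.50178986e+02],
       [-1.40277024e-03,  3.28687747e-01, -9.44437609e-01,
         3.74180903e+02],
       [ 0.00000000e+00,  0.00000000e+00,  0.00000000e+00,
         1.00000000e+00]])}
d [-485.6 -375.3  -98.8] turn [-0.001 -0.    -0.261] alt [-0.000e+00  2.000e-03  2.881e+00] q7 -0.02 t 0.2
```

```bash
python3 -c "
from h import *
go(450,240,230,150)"
```

```text
d [-372.9 -301.7    1.1] turn [-0.001  0.     0.263] alt [-0.000e+00 -2.000e-03 -2.879e+00] q7 -0.02 t 0.2
```

Request:
play_rows(deltas=[-373,-302,0,0,0,0.263,0.6,-373,-302,0,0,0,0.263,0.6,-373,-302,0,0,0,0.263,0.6,-373,-302,0,0,0,0.263,0.6,-373,-302,0,0,0,0.263,0.6,-373,-302,0,0,0,0.263,0.6,-373,-302,0,0,0,0.263,0.6,-373,-302,0,0,0,0.263,0.6,-373,-302,0,0,0,0.263,0.6,-373,-302,0,0,0,0.263,0.6])

```text
clock: 1.45
eef_pos: [449.5, 240.7, 231.2]
tool_rot: [3.141, -0.001, 2.618]
force: [-0.4, -0.8, 0.2]
width: 51.4
gripper_force: 0.0
```

Run:
```python
from h import *
import pickle
c=camera_info("wrist");im=get_image("wrist");pickle.dump((c,im),open("w1.pkl","wb"))
cv2.imwrite("pics/w1.png",cv2.resize(im[:,:,::-1],(784,588),interpolation=cv2.INTER_CUBIC));print(read_state()["eef_pos"])
```

```text
[449.20584355 241.39280729 231.19305181]
```

View pics/w1.png

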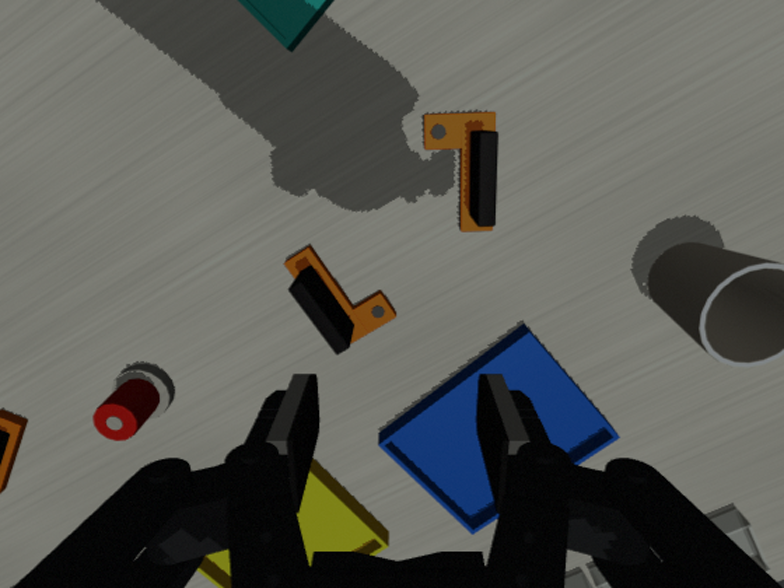

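Wrist view: left guide at upper right (plate corners (496,112), (423,114), (425,150), (460,231)). The second left guide is at centre ((310,245), (286,262), (378,291), (396,316), inner (352,306)), and the cup, knob and trays are visible. Next I fit both poses.

```bash
cat >> h.py <<'E'
from scipy.optimize import least_squares
def fit(c,loc,pix,x0,z=10):
    K=np.array([[c["fx"],0,c["cx"]],[0,c["fy"],c["cy"]],[0,0,1]]);Ti=np.linalg.inv(c["T"])
    loc=np.array(loc,float);pix=np.array(pix,float)/1.4
    def f(p):
        a=np.radians(p[2]);w=np.c_[p[0]+loc[:,0]*np.cos(a)-loc[:,1]*np.sin(a),p[1]+loc[:,0]*np.sin(a)+loc[:,1]*np.cos(a),np.full(len(loc),z)]
        q=(Ti[:3,:3]@w.T+Ti[:3,3:]);q=K@q;return ((q[:2]/q[2]).T-pix).ravel()
    r=least_squares(f,x0,x_scale=[1,1,1]);print(r.x.round(1),"res",np.abs(r.fun).max().round(1));return r.x
E
python3 - <<'E'
from h import *
import pickle
c,_=pickle.load(open("w1.pkl","rb"))
a=fit(c,[(42,-12),(42,38),(18,38),(-42,12)],[(496,112),(423,114),(425,150),(460,231)],[440,313,150])
b=fit(c,[(-42,12),(-42,-12),(18,38),(42,38),(18,12)],[(310,245),(286,262),(378,291),(396,316),(352,306)],[463,167,0])
go(a[0],a[1],80,a[2])
# blue tray slots
o=np.array([643.9,228.8]);t=np.radians(11.1);ux=np.array([np.cos(t),np.sin(t)]);uy=np.array([-ux[1],ux[0]])
for k in (-51,-25,25,51): print(k,o+k*uy)
E
```

```text
[436.2 315.5 151.9] res 0.6
[461.7 170.6   1.5] res 1.8
d [ 48.1  57.7 151.3] turn [ 0.    -0.001 -0.032] alt [-2.000e-03 -0.000e+00  3.109e+00] q7 0.58 t 1.5
-51 [653.71862029 178.75407414]
-25 [648.71304916 204.2676834 ]
25 [639.08695084 253.3323166 ]
51 [634.08137971 278.84592586]
```

Request:
play_rows(deltas=[48,58,140,0,0,-0.032,0.6,48,58,140,0,0,-0.032,0.6,48,58,140,0,0,-0.032,0.6,48,58,140,0,0,-0.032,0.6,48,58,180,0,0,-0.032,0.6,48,58,215,0,0,-0.032,0.6,48,58,215,0,0,-0.032,0.6,48,58,215,0,0,-0.032,0,48,58,215,0,0,-0.032,0,48,58,215,0,0,-0.032,0])

```text
clock: 2.75
eef_pos: [438.5, 315.0, 18.1]
tool_rot: [3.139, 0.001, 2.65]
force: [-1.6, -1.2, 6.8]
width: 11.3
gripper_force: 59.0
```

```bash
python3 -c "
from h import *
s=read_state();print(s['width'],s['gripper_force'],s['eef_pos'])
go(653.7,178.8,23,11.1)
go(634.1,278.8,23,11.1)"
```

```text
11.348444865677077 59.0118134021759 [438.50011421 314.95006457  18.14267952]
d [-254.   -18.3   -4.6] turn [ 0.002  0.002 -0.686] alt [ 0.003 -0.003  2.456] q7 0.53 t 2.75
d [-189.5   60.5   -4.5] turn [ 0.002  0.002 -0.686] alt [ 0.003 -0.003  2.456] q7 0.53 t 2.75
```

Request:
play_rows(deltas=[0,0,-60,0,0,0,0,-10,3,-100,0,0,0,0,-189.5,60.5,-100,0.002,0.002,-0.686,0,-189.5,60.5,-100,0.002,0.002,-0.686,0,-189.5,60.5,-100,0.002,0.002,-0.686,0,-189.5,60.5,-100,0.002,0.002,-0.686,0,-189.5,60.5,-100,0.002,0.002,-0.686,0,-189.5,60.5,-60,0.002,0.002,-0.686,0,-189.5,60.5,-40,0.002,0.002,-0.686,0,-189.5,60.5,-40,0.002,0.002,-0.686,0])

```text
clock: 4.0
eef_pos: [631.0, 278.1, 54.7]
tool_rot: [-3.139, -0.007, -2.947]
force: [-0.4, 0.0, -1.2]
width: 11.3
gripper_force: 59.0
```

Run:
```python
from h import *
go(634.1,278.8,23,11.1);s=read_state();print(s['width'],s['gripper_force'])
cv2.imwrite("pics/w2.png",get_image("wrist")[:,:,::-1])
```

```text
d [-3.4  0.2 31.7] turn [-0.002 -0.007  0.001] alt [ 0.01  -0.004 -3.141] q7 1.21 t 4.0
11.326560557602098 58.98254871368408
```

View pics/w2.png

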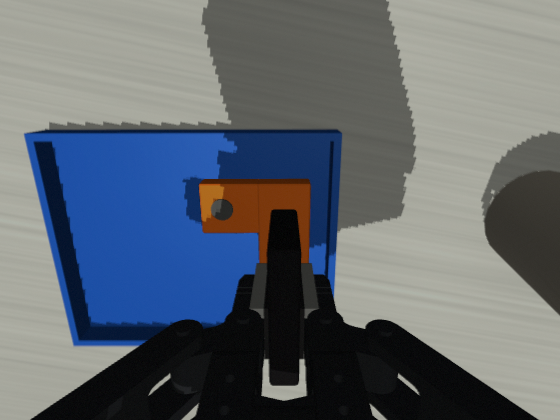

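The guide hangs over the blue tray, with its bar close and parallel to the tray's right wall and all inside. I'll lower and release.

Request:
play_rows(deltas=[-3,0,20,-0.002,-0.007,0,0,-3,0,32,-0.002,-0.007,0,0,-3,0,32.5,-0.002,-0.007,0,0,-3,0,32.5,-0.002,-0.007,0,0.35,-3,0,32.5,-0.002,-0.007,0,0.35,-3,0,32.5,-0.002,-0.007,0,0.4,-3,0,-20,-0.002,-0.007,0,0.4,-3,0,-80,-0.002,-0.007,0,0.6,-3,0,-140,-0.002,-0.007,0,0.6,-3,0,-140,-0.002,-0.007,0,0.6])

```text
clock: 5.3
eef_pos: [640.0, 280.7, 203.1]
tool_rot: [3.138, 0.016, -2.948]
force: [-0.8, 0.5, -1.2]
width: 51.1
gripper_force: 0.0
```

Run:
```python
from h import *
go(461.7,170.6,70,1.5)
cv2.imwrite("pics/w3.png",get_image("wrist")[:,:,::-1])
```

```text
d [198.3 -74.2 129.6] turn [0.005 0.016 0.168] alt [-0.024  0.008 -2.974] q7 1.23 t 5.3
```

View pics/w3.png

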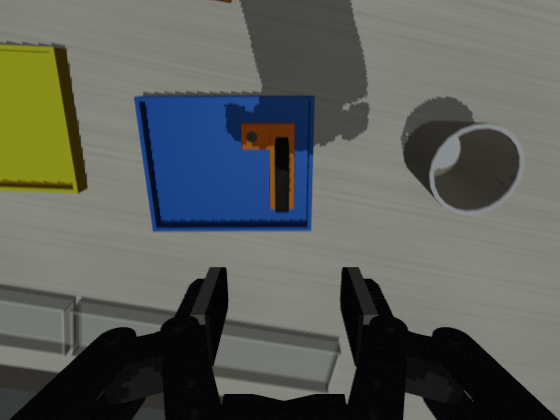

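The first guide lies flat in the blue tray at (280,170), clear of the walls. Now the second left guide.

Request:
play_rows(deltas=[198,-74,105,0.005,0.016,0.168,0.6,198,-74,105,0.005,0.016,0.168,0.6,198,-74,105,0.005,0.016,0.168,0.6,198,-74,105,0.005,0.016,0.168,0.6,198,-74,105,0.005,0.016,0.168,0.6,198,-74,150,0.005,0.016,0.168,0.6,198,-74,180,0.005,0.016,0.168,0.6,198,-74,180,0.005,0.016,0.168,0.6,198,-74,180,0.005,0.016,0.168,0,198,-74,180,0.005,0.016,0.168,0])

```text
clock: 6.6
eef_pos: [458.1, 168.9, 16.5]
tool_rot: [-3.138, -0.009, -3.115]
force: [0.4, 0.0, 1.2]
width: 15.5
gripper_force: 0.0
```

Request:
play_rows(deltas=[0,0,0,0,0,0,0,0,0,0,0,0,0,0])

```text
clock: 6.85
eef_pos: [458.1, 168.9, 16.6]
tool_rot: [-3.138, -0.009, -3.115]
force: [-0.2, 0.2, 6.8]
width: 11.3
gripper_force: 59.4
```

Run:
```python
from h import *
go(653.7,178.8,24,11.1);s=read_state();print(s['width'],s['gripper_force'],s['eef_pos'],s['tool_rot'])
```

```text
d [-195.7    4.7   -9.2] turn [-0.003 -0.009 -0.167] alt [-0.014  0.004  2.974] q7 1.07 t 6.85
11.3152323440434 59.35745716094971 [458.08748737 168.93270007  16.5653509 ] [-3.13791978 -0.00885447 -3.11531379]
```

Request:
play_rows(deltas=[0,0,-60,0,0,0,0,-10,0,-100,0,0,0,0,-192,5,-100,-0.003,-0.009,-0.167,0,-192,5,-100,-0.003,-0.009,-0.167,0,-192,5,-100,-0.003,-0.009,-0.167,0,-192,5,-100,-0.003,-0.009,-0.167,0,-192,5,-100,-0.003,-0.009,-0.167,0,-192,5,-60,-0.003,-0.009,-0.167,0,-192,5,-40,-0.003,-0.009,-0.167,0,-192,5,-40,-0.003,-0.009,-0.167,0])

```text
clock: 8.1
eef_pos: [647.1, 178.4, 51.6]
tool_rot: [-3.141, -0.007, -2.948]
force: [-0.3, 0.2, -0.8]
width: 11.5
gripper_force: 58.9
```

Run:
```python
from h import *
go(651,178.8,21.6,11.1);s=read_state();print(s['width'],s['gripper_force'])
```

```text
d [-4.1 -0.3 29.9] turn [-0.001 -0.007  0.   ] alt [ 1.100e-02 -2.000e-03 -3.141e+00] q7 1.32 t 8.1
11.49259101357712 58.85241150856018
```

Request:
play_rows(deltas=[-3,0,18,-0.001,-0.007,0,0,-3,0,30,-0.001,-0.007,0,0,-3,0,30.5,-0.001,-0.007,0,0,-3,0,30.5,-0.001,-0.007,0,0.35,-3,0,30.5,-0.001,-0.007,0,0.35,-3,0,30.5,-0.001,-0.007,0,0.4,-3,0,-20,-0.001,-0.007,0,0.4,-3,0,-80,-0.001,-0.007,0,0.6,-3,0,-140,-0.001,-0.007,0,0.6,-3,0,-150,-0.001,-0.007,0,0.6])

```text
clock: 9.35
eef_pos: [655.6, 180.4, 209.0]
tool_rot: [3.14, 0.014, -2.949]
force: [0.5, 0.1, -0.1]
width: 51.2
gripper_force: 0.0
```

Run:
```python
from h import *
cv2.imwrite("pics/w4.png",get_image("wrist")[:,:,::-1])
go(450,-220,230,125)
```

```text
d [ 277.4 -353.4  -25.9] turn [0.008 0.01  1.153] alt [-0.011  0.009 -1.989] q7 1.35 t 9.4
```

View pics/w4.png

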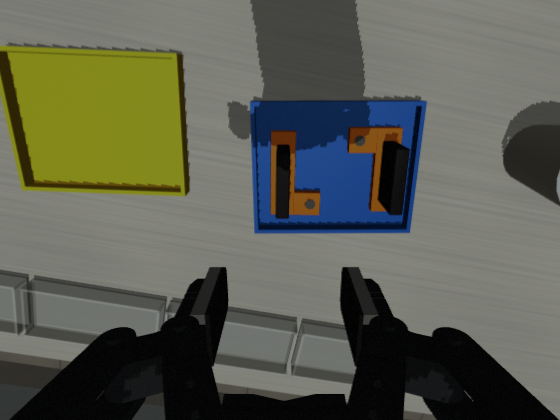

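Both left guides lie flat in the blue tray, at (285,175) and (390,170), clear of walls and each other. Now for the right-hand pair.

Request:
play_rows(deltas=[277,-353,-26,0.008,0.01,1.153,0.6,277,-353,-26,0.008,0.01,1.153,0.6,277,-353,-26,0.008,0.01,1.153,0.6,277,-353,-26,0.008,0.01,1.153,0.6,277,-353,-26,0.008,0.01,1.153,0.6,277,-353,-26,0.008,0.01,1.153,0.6,277,-353,-26,0.008,0.01,1.153,0.6,277,-353,-26,0.008,0.01,1.153,0.6,277,-353,-26,0.008,0.01,1.153,0.6,277,-353,-26,0.008,0.01,1.153,0.6])

```text
clock: 10.65
eef_pos: [449.2, -218.2, 227.1]
tool_rot: [-3.134, -0.004, 2.185]
force: [-0.1, 0.9, -0.2]
width: 51.5
gripper_force: 0.0
```

Run:
```python
from h import *
import pickle
c=camera_info("wrist");im=get_image("wrist");pickle.dump((c,im),open("w5.pkl","wb"))
cv2.imwrite("pics/w5.png",cv2.resize(im[:,:,::-1],(784,588),interpolation=cv2.INTER_CUBIC));print(read_state()["eef_pos"])
```

```text
[ 449.35454998 -218.18004214  227.23743148]
```

View pics/w5.png

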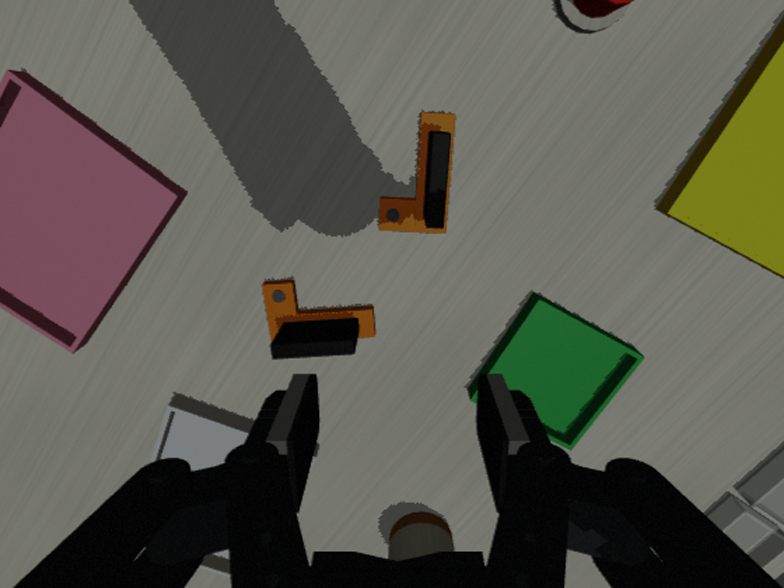

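Right guides: one at upper middle (corners (420,112), (456,114), (446,234), (379,231), (380,197), (416,197)). The other is at (320,320) (corners (374,306), (376,336), (263,282), (294,279), (299,310)). The green dish is at (560,370) and the jar at the bottom (415,540).

Run:
```python
from h import *
import pickle
c,_=pickle.load(open("w5.pkl","rb"))
a=fit(c,[(-42,-12),(-42,12),(42,12),(42,-38),(18,-38),(18,-12)],[(420,112),(456,114),(446,234),(379,231),(380,197),(416,197)],[444,-164,-55])
b=fit(c,[(-42,-12),(-42,12),(42,-38),(18,-38),(18,-12)],[(374,306),(376,336),(263,282),(294,279),(299,310)],[443,-312,-140])
print(p2w(c,415/1.4,520/1.4,105))
go(a[0],a[1],18,a[2]);go(b[0],b[1],18,b[2])
o=np.array([644.9,0.6]);t=np.radians(8.67);ux=np.array([np.cos(t),np.sin(t)]);uy=np.array([-ux[1],ux[0]])
for k in (-51,-25,25,51): print(k,o+k*uy)
```

```text
[ 440.9 -163.6  -57.4] res 1.6
[ 437.8 -307.1 -141.4] res 0.8
[ 556.37523574 -350.54808652]
d [ 48.7  26.  209.2] turn [-0.007 -0.004  0.046] alt [ 0.006 -0.011 -3.096] q7 1.1 t 10.7
d [-66.8 -59.2 209.4] turn [-0.008  0.002  1.511] alt [-0.002 -0.009 -1.631] q7 1.1 t 10.7
-51 [652.58790449 -49.81722052]
-25 [648.66858063 -24.11432378]
25 [641.13141937  25.31432378]
51 [637.21209551  51.01722052]
```

Request:
play_rows(deltas=[49,26,135,-0.007,-0.004,0.046,0.6,49,26,135,-0.007,-0.004,0.046,0.6,49,26,135,-0.007,-0.004,0.046,0.6,49,26,175,-0.007,-0.004,0.046,0.6,49,26,209,-0.007,-0.004,0.046,0.6,49,26,209,-0.007,-0.004,0.046,0.6,49,26,209,-0.007,-0.004,0.046,0,49,26,209,-0.007,-0.004,0.046,0,49,26,209,-0.007,-0.004,0.046,0,49,26,209,-0.007,-0.004,0.046,0])

```text
clock: 11.95
eef_pos: [440.6, -165.6, 19.1]
tool_rot: [3.141, 0.002, 2.136]
force: [0.2, 0.5, 1.7]
width: 11.3
gripper_force: 58.5
```

Run:
```python
from h import *
s=read_state();go(637.2,51,s['eef_pos'][2]+5,8.67);print(s['width'],s['gripper_force'],s['eef_pos'],np.degrees(s['tool_rot'][2]))
```

```text
d [ 77.6 282.1  -5. ] turn [-1.000e-03  2.000e-03 -1.157e+00] alt [3.000e-03 1.000e-03 1.985e+00] q7 1.26 t 11.95
11.274471255510395 58.5369336605072 [ 440.56363972 -165.59788538   19.10654618] 122.37658611450068
```

Request:
play_rows(deltas=[0,0,-60,0,0,0,0,0,0,-100,0,0,0,0,77.5,282,-100,-0.001,0.002,-1.157,0,77.5,282,-100,-0.001,0.002,-1.157,0,77.5,282,-100,-0.001,0.002,-1.157,0,77.5,282,-100,-0.001,0.002,-1.157,0,77.5,282,-100,-0.001,0.002,-1.157,0,77.5,282,-100,-0.001,0.002,-1.157,0,77.5,282,-100,-0.001,0.002,-1.157,0,77.5,282,-60,-0.001,0.002,-1.157,0])

```text
clock: 13.2
eef_pos: [639.5, 49.9, 81.1]
tool_rot: [-3.141, 0.006, -2.995]
force: [0.3, 0.5, -2.0]
width: 11.3
gripper_force: 58.7
```

Request:
play_rows(deltas=[0,0,0,0,0,0,0,0,0,0,0,0,0,0])

```text
clock: 13.45
eef_pos: [637.0, 50.3, 79.3]
tool_rot: [-3.141, -0.0, -2.992]
force: [-0.5, 0.0, -1.0]
width: 11.0
gripper_force: 58.7
```

Run:
```python
from h import *
go(637.2,51,24.1,8.67);s=read_state();print(s['width'],s['gripper_force'],s['eef_pos'])
```

```text
d [-0.3  0.7 55.2] turn [-0.    -0.    -0.002] alt [-0.     0.     3.139] q7 1.62 t 13.45
11.032608217877986 58.67841303348541 [637.03842555  50.27603207  79.31364513]
```

Request:
play_rows(deltas=[0,0,35,0,0,0,0,0,0,52,0,0,0,0,0,0,55.5,0,0,0,0,0,0,55.5,0,0,0,0,0,0,55.5,0,0,0,0.35,0,0,55.5,0,0,0,0.35,0,0,55.5,0,0,0,0.4,0,0,0,0,0,0,0.4,0,0,-60,0,0,0,0.6,0,0,-100,0,0,0,0.6])

```text
clock: 14.7
eef_pos: [637.9, 50.9, 181.6]
tool_rot: [-3.142, 0.003, -2.991]
force: [0.9, 0.5, -0.8]
width: 51.2
gripper_force: 0.0
```

Run:
```python
from h import *
go(437.8,-307.1,120,38.6)
```

```text
d [ 251.9 -323.8   60.9] turn [-0.001  0.003 -0.523] alt [3.000e-03 1.000e-03 2.619e+00] q7 1.62 t 14.7
```

Request:
play_rows(deltas=[25,-32,0,0,0,0.18,0.6,50,-64,0,0,0,0.36,0.6,75,-97,0,0,0,0.54,0.6,100,-129,0,0,0,0.72,0.6,126,-162,0,0,0,0.9,0.6,151,-194,0,0,0,1.08,0.6,176,-226,0,0,0,1.26,0.6,201,-259,0,0,0,1.44,0.6,226,-291,0,0,0,1.62,0.6,252,-324,0,0,0,1.8,0.6])

```text
clock: 15.95
eef_pos: [436.1, -308.3, 178.9]
tool_rot: [-3.142, 0.0, 1.487]
force: [0.4, 0.2, -0.7]
width: 51.2
gripper_force: 0.0
```

Request:
play_rows(deltas=[0,0,0,0,0,0.819,0.6,0,0,0,0,0,0.819,0.6,0,0,30,0,0,0.819,0.6,0,0,60,0,0,0.819,0.6,0,0,60,0,0,0.819,0.6,0,0,60,0,0,0.819,0.6])

```text
clock: 16.7
eef_pos: [436.5, -307.3, 118.4]
tool_rot: [-3.141, 0.001, 0.675]
force: [-0.0, -0.4, -0.1]
width: 51.0
gripper_force: 0.0
```

Run:
```python
from h import *
go(437.8,-307.1,18,38.6)
```

```text
d [  1.2   0.7 100.4] turn [-0.001  0.001  0.001] alt [-2.00e-03 -1.00e-03 -3.14e+00] q7 0.34 t 16.7
```

Request:
play_rows(deltas=[1,0.5,50,0,0,0,0.6,1,0.5,90,0,0,0,0.6,1,0.5,100,0,0,0,0.6,1,0.5,100,0,0,0,0.6,1,0.5,100,0,0,0,0,1,0.5,100,0,0,0,0,1,0.5,100,0,0,0,0,1,0.5,100,0,0,0,0])

```text
clock: 17.7
eef_pos: [438.4, -307.7, 20.0]
tool_rot: [3.14, -0.0, 0.674]
force: [0.4, -0.7, 5.6]
width: 11.1
gripper_force: 59.3
```

Run:
```python
from h import *
s=read_state();go(652.6,-49.8,s['eef_pos'][2]+5,8.67);print(s['width'],s['gripper_force'],s['eef_pos'],np.degrees(s['tool_rot'][2]))
```

```text
d [328.3 -67.9  -5. ] turn [ 0.002 -0.001  0.523] alt [ 1.000e-03  2.000e-03 -2.619e+00] q7 0.47 t 17.7
11.12378294306517 59.32592332363129 [ 438.39929842 -307.73804706   19.96655995] 38.611973029406855
```

Request:
play_rows(deltas=[0,0,-60,0,0,0,0,0,0,-100,0,0,0,0,328,-68,-100,0.002,-0.001,0.523,0,328,-68,-100,0.002,-0.001,0.523,0,328,-68,-100,0.002,-0.001,0.523,0,328,-68,-100,0.002,-0.001,0.523,0,328,-68,-100,0.002,-0.001,0.523,0,328,-68,-100,0.002,-0.001,0.523,0,328,-68,-100,0.002,-0.001,0.523,0,328,-68,-70,0.002,-0.001,0.523,0])

```text
clock: 18.95
eef_pos: [652.3, -51.7, 90.6]
tool_rot: [3.14, -0.002, 0.149]
force: [-0.4, -0.9, -0.9]
width: 11.4
gripper_force: 58.9
```

Request:
play_rows(deltas=[0,0,0,0,0,0,0,0,0,0,0,0,0,0])

```text
clock: 19.2
eef_pos: [651.2, -50.9, 89.5]
tool_rot: [-3.141, 0.002, 0.149]
force: [0.3, 0.3, -0.7]
width: 11.0
gripper_force: 58.8
```

Run:
```python
from h import *
go(652.6,-49.8,25,8.67);s=read_state();print(s['width'],s['gripper_force'])
```

```text
d [ 1.7 -0.9 64.5] turn [-0.001  0.002 -0.003] alt [3.000e-03 1.000e-03 3.139e+00] q7 -0.67 t 19.2
11.000472274986949 58.843499422073364
```

Request:
play_rows(deltas=[1,-1,40,0,0,0,0,1,-1,60,0,0,0,0,1,-1,65,0,0,0,0,1,-1,65,0,0,0,0,1,-1,65,0,0,0,0.35,1,-1,65,0,0,0,0.35,1,-1,65,0,0,0,0.4,1,-1,10,0,0,0,0.4,1,-1,-50,0,0,0,0.6,1,-1,-110,0,0,0,0.8])

```text
clock: 20.45
eef_pos: [652.4, -48.4, 200.2]
tool_rot: [-3.14, 0.003, 0.15]
force: [1.0, -0.1, 0.2]
width: 67.2
gripper_force: 0.0
```

Run:
```python
from h import *
import pickle
go(457,-11,200,0)
c=camera_info("wrist");im=get_image("wrist");pickle.dump((c,im),open("w6.pkl","wb"))
cv2.imwrite("pics/w6.png",cv2.resize(im[:,:,::-1],(784,588),interpolation=cv2.INTER_CUBIC))
```

```text
d [-187.5  -66.3    0.8] turn [-0.001  0.003  0.15 ] alt [-4.000e-03 -2.000e-03 -2.991e+00] q7 -0.76 t 20.45
```

View pics/w6.png

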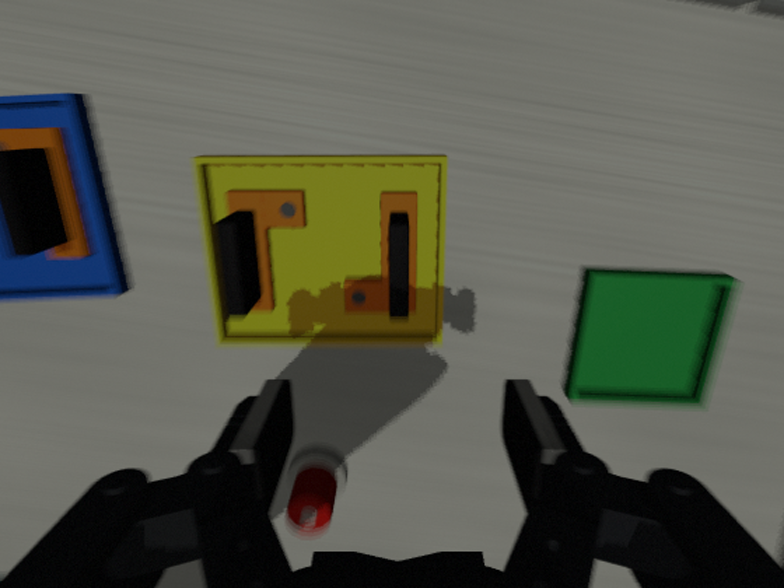

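Both right guides lie flat in the yellow tray, at (245,250) and (395,255). The knob's head top is at (309,517) and the green dish at (650,335).

Run:
```python
from h import *
import pickle
c,_=pickle.load(open("w6.pkl","rb"))
print(p2w(c,309/1.4,517/1.4,52))
go(457,-11,20,0)
im=get_image("top");ct=camera_info("top");hsv=cv2.cvtColor(im,cv2.COLOR_RGB2HSV)
m=cv2.inRange(hsv,(0,120,60),(8,255,255))|cv2.inRange(hsv,(172,120,60),(180,255,255));m[:,320:]=0
mo=cv2.moments(m);print(p2w(ct,mo['m10']/mo['m00'],mo['m01']/mo['m00'],45),mo['m00']/255)
```

```text
[449.52738507 -12.31056059]
d [-192.9  -69.7  187. ] turn [ 0.002 -0.01   0.15 ] alt [ 0.015  0.003 -2.991] q7 -0.77 t 20.5
[457.56591563 -11.66449073] 59.0
```

Request:
play_rows(deltas=[-195,-69,0,0,-0.01,0.15,0.8,-195,-69,0,0,-0.01,0.15,0.8,-195,-69,60,0,-0.01,0.15,0.8,-195,-69,80,0,-0.01,0.15,0.8,-195,-69,90,0,-0.01,0.15,0.8,-195,-69,90,0,-0.01,0.15,0.8,-195,-69,90,0,-0.01,0.15,0.8])

```text
clock: 21.42
eef_pos: [451.2, -10.1, 109.8]
tool_rot: [3.141, 0.01, 0.001]
force: [-0.1, -0.3, -0.5]
width: 68.3
gripper_force: 0.0
```

Run:
```python
from h import *
go(455,-12,20,0)
c=camera_info("wrist");im=get_image("wrist")
hsv=cv2.cvtColor(im,cv2.COLOR_RGB2HSV)
m=cv2.inRange(hsv,(0,120,40),(8,255,255))|cv2.inRange(hsv,(172,120,40),(180,255,255))
mo=cv2.moments(m);print(p2w(c,mo['m10']/mo['m00'],mo['m01']/mo['m00'],35),mo['m00']/255)
cv2.imwrite("pics/w7.png",im[:,:,::-1])
```

```text
d [ 4.7  1.9 89.7] turn [0.    0.01  0.001] alt [-1.500e-02  1.000e-03 -3.141e+00] q7 -0.61 t 21.425
[450.29683485 -11.64263421] 1888.0
```

View pics/w7.png

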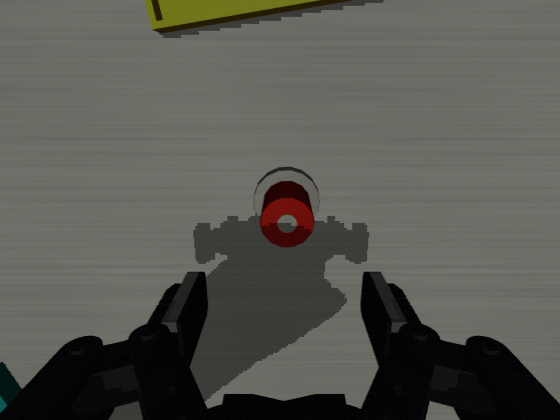

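The knob stands upright between the open fingers, its head top centred at (287,223).

Run:
```python
from h import *
p=p2w(camera_info("wrist"),287,223,52);print(p);go(p[0],p[1],20,0)
```

```text
[455.38119093 -11.63799048]
d [ 5.2  1.7 89.7] turn [0.    0.01  0.001] alt [-0.015  0.    -3.141] q7 -0.61 t 21.475
```

Request:
play_rows(deltas=[5,1.5,45,0,0.01,0,0.8,5,1.5,80,0,0.01,0,0.8,5,1.5,90,0,0.01,0,0.8,5,1.5,90,0,0.01,0,0.6,5,1.5,90,0,0.01,0,0.2,5,1.5,90,0,0.01,0,0.2,5,1.5,90,0,0.01,0,0,5,1.5,90,0,0.01,0,0])

```text
clock: 22.48
eef_pos: [454.1, -11.3, 19.9]
tool_rot: [3.141, -0.0, 0.001]
force: [1.4, -0.5, 6.2]
width: 32.5
gripper_force: 59.6
```

Run:
```python
from h import *
s=read_state();go(614.9,-233.8,s['eef_pos'][2]+5,6);print(s['width'],s['gripper_force'],s['eef_pos'])
```

```text
d [160.6 222.6  -4.8] turn [ 0.001 -0.    -0.104] alt [-0.000e+00 -1.000e-03  3.038e+00] q7 -0.52 t 22.475
32.47804756910211 59.60224270820618 [454.11973652 -11.3190366   19.89091441]
```

Request:
play_rows(deltas=[0,0,-60,0,0,0,0,0,0,-100,0,0,0,0,160.5,222.5,-100,0.001,0,-0.104,0,160.5,222.5,-100,0.001,0,-0.104,0,160.5,222.5,-100,0.001,0,-0.104,0,160.5,222.5,-100,0.001,0,-0.104,0,160.5,222.5,-100,0.001,0,-0.104,0,160.5,222.5,-100,0.001,0,-0.104,0,160.5,222.5,-60,0.001,0,-0.104,0,160.5,222.5,-60,0.001,0,-0.104,0])

```text
clock: 23.72
eef_pos: [611.3, -229.4, 75.7]
tool_rot: [-3.135, 0.008, 0.106]
force: [0.0, 1.1, -0.3]
width: 32.5
gripper_force: 60.1
```

Run:
```python
from h import *
go(614.9,-233.8,24.9,6);s=read_state();print(s['width'],s['gripper_force'])
```

```text
d [ 3.5  5.1 50.8] turn [-0.007  0.008  0.002] alt [-0.013 -0.011 -3.14 ] q7 -0.54 t 23.725
32.50101062682994 60.07734775543213
```

Request:
play_rows(deltas=[2,3,35,0,0,0,0,2,3,47,0,0,0,0,2,3,51,0,0,0,0,2,3,51,0,0,0,0,2,3,51,0,0,0,0.6,2,3,51,0,0,0,0.6,2,3,51,0,0,0,0.6,2,3,0,0,0,0,0.6,2,3,-60,0,0,0,0.6,-40,3,-110,0,0,0,0.6])

```text
clock: 24.98
eef_pos: [579.1, -240.0, 188.6]
tool_rot: [3.141, -0.001, 0.109]
force: [-0.1, -0.4, 0.7]
width: 51.2
gripper_force: 0.0
```

Request:
play_rows(deltas=[-200,0,-100,0,0,0,0.6,-200,0,-100,0,0,0,0.6,-200,0,-100,0,0,0,0.6,-200,0,-100,0,0,0,0.6,-200,0,-100,0,0,0,0.6])

```text
clock: 25.6
eef_pos: [376.0, -262.3, 288.4]
tool_rot: [-3.14, -0.001, 0.101]
force: [1.6, -0.0, 0.8]
width: 51.3
gripper_force: 0.0
```

Run:
```python
from h import *
t=get_image("top")[:,:,::-1];s=get_image("scene")[:,:,::-1]
cv2.imwrite("pics/end.png",np.vstack([cv2.resize(t[100:230,110:470],(780,282),interpolation=cv2.INTER_CUBIC),cv2.resize(s[150:360,150:560],(780,300))]))
print(read_state()['eef_pos'])
```

```text
[ 378.43906324 -261.21814519  287.08333185]
```

View pics/end.png

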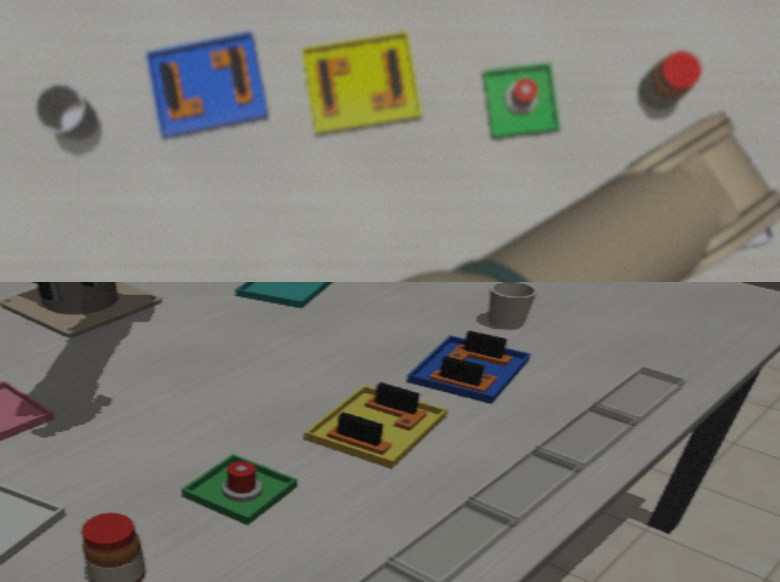

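All five parts lie flat and free in their trays: blue (210,85), yellow (360,85), knob upright in the green dish (522,95). The jar and cup still stand where they were.

```bash
python3 -c "
from cell import *
print(finish_job())"
```

```text
the job is handed in; nothing more can be done
None
```

The job is handed in: both left-hand guides are in the blue tray, both right-hand guides in the yellow tray, and the knob is upright in the green dish, with the jar and cup left where they stood (about 26 s of the 112 s used).

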